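# Push the drained coffee capsule through the collector's self-closing flap

### The job

The used coffee capsule has drained on the shelf of the capsule collector: get rid of it through the flap. The flap springs shut by itself, so push it open with one finger and, while that finger keeps it open, push the capsule along the shelf with the other finger until it drops inside; then take the hand away so that the flap shuts. Do not pinch or lift the capsule, and leave the other things on the worktop where they are.

Things in the scene. Friction and masses are not known exactly. Their poses are not given: they have to be found in the camera images.
- collector: Fixed white box for used coffee capsules, 260 mm long (x), 130 mm wide (y). Origin: centre of its footprint, on the worktop. Its x axis points the way in, from the drip shelf (-x end) to flap and hood (+x end); z up. It lies across the robot's front, shelf to the left: its x is world -y within 0.22 rad. Side cheeks of the flap (y = +-62 to 65 mm) and hood rise to 167 mm. The floor inside is at 16 mm.
- sill (a point): Middle of the sill, the inner edge of the flat steel drip shelf, at shelf height (115 mm above the worktop, x = -22 mm). The shelf runs 102 mm back from it (to -x), 118 mm wide between rims that stand 5 mm above it at its sides and outer end. Past it a 10 mm lip slopes down 38 degrees into the opening. A capsule slips in once the face that pushes it is about 5 mm past the sill.
- flap_hinge (a point): Middle of the flap's hinge line, which runs along the collector's y axis: 122 mm beyond the sill and 40 mm higher (155 mm above the worktop). Nothing lies above the flap, so fingers pointing down can push it; a finger that pushes it inward must stop short of the hinge, at most 108 mm beyond the sill.
- flap (a joint): Steel flap, 116 mm wide, 114 mm from hinge to free edge: 0 rad shut (free edge over the lip, the flap rising 20 degrees to the hinge), growing as the edge is pushed down and inward; stop at 0.78 (64 degrees below level). A spring shuts it: 0.13 to 0.18 N m, so 2 to 4 N at a finger. A fingertip 8 mm above the shelf's height holds it at 0.3 rad when 80 mm beyond the sill, at 0.65 rad when 102 mm beyond.
- capsule: The used capsule, the only one on the drip shelf: thin aluminium, 28 mm high, 15 g, standing on its 34 mm rim (2 mm thick), the body above tapering from 32 to 22 mm across. Origin: centre of its underside, z up. At the start it stands 35 to 67 mm before the sill and up to 26 mm to either side of the middle. It slides with a friction of about 0.6.
- capsule_mid (a point): The capsule's middle, 12 mm above its underside on its axis.
- fresh_a: A fresh capsule of the same shape on the worktop, off the shelf end of the collector; leave it. Origin: centre of its underside.
- fresh_b: Another fresh capsule beside it; leave it. Origin: centre of its underside.
- cup: White espresso cup, 60x83x49 mm, on the worktop off the hood end of the collector; leave it. Origin: centre of its underside.
- spoon: Steel teaspoon, 130x27x11 mm, lying on the tray behind the collector; leave it. Origin: centre of its underside.
- cup2: White espresso cup, 60x83x49 mm, on the woven tray behind the collector; leave it. Origin: centre of its underside.
- glass: Small glass tumbler, 48 mm wide, 61 mm high, on the tray; leave it. Origin: centre of its underside.
- timer: Round kitchen timer, white below and wood above, 69 mm wide, 44 mm high, on the tray; leave it. Origin: centre of its underside.
Not all that is in view belongs to the job. Leave any blue look-alike of the capsule alone.

How it is judged:
By the outcome, as a careful person would: the job done as asked, in the order asked, and still so for the second after the job is handed in, with the robot touching nothing.
It also fails if it takes over 38 s, if anything falls off the work surface, if the arm or the gripper's body presses on something with over 40 N, if the wrist force passes 120 N, or if a joint passes its speed limit or range.

### The arm

A 7-joint arm with a two-finger parallel gripper is mounted at the origin on a cart in front of the work surface, level with it; the furniture and walls round the work are solid. World frame = base frame: x ahead of the robot, y to its left, z up, the work surface at z = 0. Lengths are in m, angles in rad, forces in N, time in s.
With the tool pointing down it reaches from about 0.35 to 0.9 m from the base axis. Payload 8.1 kg.
Tool frame: the origin (TCP) lies at the very end of the fingers, on their centre line; the grasp point (between the pads) lies 19 mm behind it (arm.tcp_to_grasp is the z of the grasp point in the tool frame, in m); z points along the fingers, y is the line along which they close (so a half turn about z gives the same grasp; the last joint's range is limited). The gripper opens to 92 mm and grips with 3 to 60 N. Pads are 19 mm wide; open, the fingers measure 130 mm over their backs; the gripper's body (75 mm by 190 mm) begins 47 mm behind the grasp point.
Start: joints at [-1.354, 0.434, 0.025, 1.573, -0.012, 1.134, -0.075], TCP at [0.197, 0.593, 0.19] pointing down, gripper open.
Joint ranges: [-2.62, 2.62], [-0.44, 2.09], [-1.27, 1.32], [0.08, 2.57], [-1.32, 4.46], [0.12, 2], [-2.74, 2.74]. Speed limits (rad/s): [2.22, 2.22, 3.01, 3.01, 3.14, 3.14, 3.14].

### API

Orientations are given as a rotation vector (axis times angle).
In Python, from cell import readout, vision, sign_off, arm gives the robot as it stands. The module is installed in compiled form; this text tells all that it offers.
- The arm moves only by the shell command python3 -m creep 'ROWS' [FORCE]. ROWS is JSON, a list of rows, each a list of 5 numbers: the shift along the tool's x, y, z in units of 4 cm (1.0 is 4 cm), then the turn about the tool's z in units of 4 degrees (1.0 is 4 degrees), then the opening, from 0 (shut) to 1 (fully open). A call has 1 to 12 rows; each row shifts and turns the commanded pose from where the row before left it, along the tool's axes as they then stand; what a row does not reach is not made up. A row lasts 1/8 s, in which the tool goes at most 62.5 mm and 10.7 degrees, less where a joint would pass 70% of its speed; a pose out of reach is approached as far as the arm can. A call with a number of a shift or a turn outside -1 to 1 is refused whole. A call with a gripper value outside its range is refused whole. The fingers move at their own pace and stop on an object; FORCE is the grip in N (left out, the last holds). Time passes only in rows, so rows that do not move let the fingers close. It gives the time, the measured TCP pose, the force, the opening and the grip force at its end, in the units of the state.
- readout.observe(): the state, without advancing time (a new reading comes with each control period).
- vision.get_image(name): name is "scene" or "top"; returns a dict with "pixels" (384x512x3 uint8, blue, green, red), "z_map" (384x512 float32, m along the optical axis (not along the pixel's ray), 0 where there is no reading), "camera_matrix" (3x3 intrinsics, pixels), "k1" (the pictures are not rectified: a ray, as slopes to the right and down, at radius r is drawn at 1 + k1 r^2 times it, then the intrinsics apply), "position" and "rotation" of the camera in the world. Camera axes: x right, y up, looking along -z (the intrinsics and any distortion apply to the point x, -y, -z); pixel columns grow to the right and rows downward; lengths in m; the calibration is good to about 2 mm. A picture is of the moment at which its call begins.
- sign_off(): hands the job in; it is judged then, once.
The state is a dict: "clock": time; "joints": joint angles; "dq": joint speeds; "joint_efforts": joint torques, N m; "position": TCP position; "ee_rot": TCP orientation; "force": force on the tool from outside, world axes, zero at the start; "ft_torque": the same for the moment, N m; "width": opening from 0.0 (shut) to 1.0 (fully open); "gripper_force": force on a finger pad.
Only numpy, scipy, OpenCV 4.12 (cv2) and the standard library are available. Lean on these libraries where they do the work, as an engineer would, in place of code of your own. Each camera call takes 0.05 s, during which the arm holds its last target. There are 200 camera calls.

## Working session

There is one attempt and no reset: what is moved stays moved. The work goes in short steps, Python scripts to look and compute and a shell command to move; the robot and the scene stay as the last step left them, time stands still between calls to the robot, and variables do not carry over. Pictures are saved under pics/ and viewed, at most 10 in all, crops included, and the job is handed in when it is done.

```bash
mkdir -p pics; cat > h.py <<'E'
import numpy as np, cv2
from cell import readout, vision, sign_off, arm
def get(n,f):
    d=vision.get_image(n); cv2.imwrite(f'pics/{f}.png',d['pixels']); np.savez(f'{f}.npz',**d); return d
def pts(d,uv,z=None):
    uv=np.atleast_2d(np.asarray(uv,float)); K=np.asarray(d['camera_matrix']); 
    s=cv2.undistortPoints(uv[:,None],K,np.array([float(d['k1']),0,0,0]))[:,0]
    r=np.c_[s[:,0],-s[:,1],-np.ones(len(s))]
    R=np.asarray(d['rotation']); p=np.asarray(d['position'])
    if R.shape!=(3,3): R=cv2.Rodrigues(R)[0]
    w=r@R.T
    if z is None:
        k=np.array([d['z_map'][int(v),int(u)] for u,v in uv])
    else: k=(z-p[2])/w[:,2]
    return p+w*k[:,None]
def cloud(d):
    v,u=np.mgrid[0:384,0:512]; return pts(d,np.c_[u.ravel(),v.ravel()]).reshape(384,512,3)
E
python3 - <<'E'
from h import *
for n in('scene','top'):
    d=get(n,n+'0'); print(n,d['position'],np.round(d['rotation'],3),d['k1'],d['camera_matrix'])
s=readout.observe(); print(s['position'],s['ee_rot'],s['width'],cv2.Rodrigues(np.array(s['ee_rot']))[0].round(3))
E
```

```text
scene [ 0.2661692  -0.48321263  0.92023041] [ 0.674 -0.192 -0.478] -0.014011722179486154 [[433.60112782   0.         247.96842853]
 [  0.         433.60112782 194.88957593]
 [  0.           0.           1.        ]]
top [0.51502231 0.08323295 1.3146898 ] [ 0.056 -0.043 -1.59 ] 0.0391586506063991 [[423.63166505   0.         257.06695388]
 [  0.         423.63166505 192.99005301]
 [  0.           0.           1.        ]]
[0.19635964 0.59280262 0.1889211 ] [-5.00292641e-01 -3.10137902e+00  2.27324137e-03] 0.9988526024120727 [[-0.949  0.314 -0.   ]
 [ 0.314  0.949 -0.001]
 [-0.    -0.001 -1.   ]]
```

View pics/scene0.png

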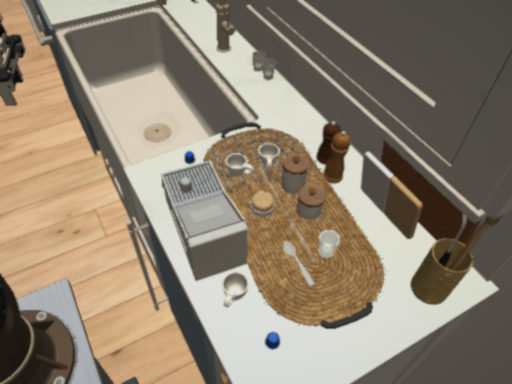

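View pics/top0.png

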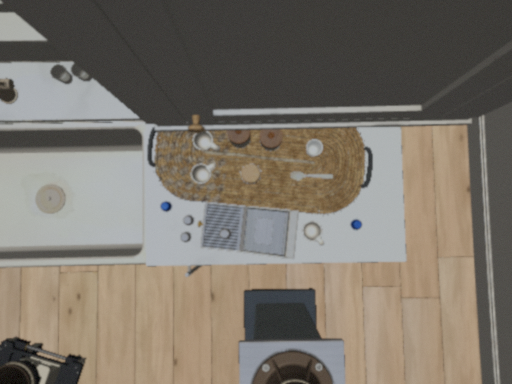

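The capsule could be any of these, by pixel in the top view: the one on the shelf at (224,233), the fresh ones at (188,220) and (185,237), and the blue ones at (166,207) and (356,225). In the scene view the shelf one is at (185,184). I choose the one on the shelf, and will check it in a crop.

```bash
python3 - <<'E'
from h import *
a=dict(np.load('scene0.npz')); t=dict(np.load('top0.npz'))
im=np.hstack([cv2.resize(a['pixels'][155:280,155:255],(400,500),interpolation=2),cv2.resize(t['pixels'][195:265,175:300][:, :],(400,224),interpolation=2).copy() if 0 else cv2.copyMakeBorder(cv2.resize(t['pixels'][195:265,175:300],(400,224),interpolation=2),0,276,0,0,0)])
cv2.imwrite('pics/crop1.png',im)
for n,d in(('scene',a),('top',t)):
    c=cloud(d); z=c[...,2]
    m=(z>.085)&(z<.2)&(c[...,0]>.3)&(c[...,0]<.62)&(c[...,1]>-.15)&(c[...,1]<.35)
    N,l,st,ce=cv2.connectedComponentsWithStats(m.astype(np.uint8)); k=1+np.argmax(st[1:,4]); m=l==k
    p=c[m]; r=cv2.minAreaRect(p[:,:2].astype(np.float32)); print(n,m.sum(),r,cv2.boxPoints(r).round(3).tolist())
    print(np.histogram(p[:,2],bins=np.arange(.085,.2,.005)))
# top grid heights
c=cloud(t)
for v in range(200,262,4): print(v,[int(1000*c[v,u,2]) for u in range(196,304,4)])
print(pts(t,[[224,233]],.143),pts(a,[[185,179]],.143))
E
```

```text
scene 5509 ((0.48968973755836487, 0.1198827475309372), (0.2639259696006775, 0.13339538872241974), 82.95807647705078) [[0.40700000524520874, -0.003000000026077032], [0.5400000214576721, -0.01899999938905239], [0.5720000267028809, 0.24300000071525574], [0.4399999976158142, 0.2590000033378601]]
(array([ 73,  73,  79, 129, 425, 521, 908, 496, 278, 285, 320, 371, 347,
       304, 454, 437,   9,   0,   0,   0,   0,   0]), array([0.085, 0.09 , 0.095, 0.1  , 0.105, 0.11 , 0.115, 0.12 , 0.125,
       0.13 , 0.135, 0.14 , 0.145, 0.15 , 0.155, 0.16 , 0.165, 0.17 ,
       0.175, 0.18 , 0.185, 0.19 , 0.195]))
top 4422 ((0.49074000120162964, 0.12016229331493378), (0.2672080993652344, 0.13611911237239838), 82.84188842773438) [[0.40700000524520874, -0.004000000189989805], [0.5419999957084656, -0.020999999716877937], [0.574999988079071, 0.24400000274181366], [0.4399999976158142, 0.26100000739097595]]
(array([  2,  13,  46, 254, 362, 699, 632, 328, 226, 222, 259, 330, 249,
       206, 421, 168,   5,   0,   0,   0,   0,   0]), array([0.085, 0.09 , 0.095, 0.1  , 0.105, 0.11 , 0.115, 0.12 , 0.125,
      
[... 1472 characters left out ...]
7, 151, 155, 156, 160, 0, 0]
244 [2, 95, 117, 115, 112, 103, 108, 104, 114, 112, 113, 116, 116, 117, 123, 130, 130, 135, 143, 143, 146, 152, 158, 156, 158, -2, -6]
248 [-1, -3, 124, 118, 119, 114, 114, 111, 107, 114, 111, 111, 117, 117, 127, 130, 134, 138, 141, 143, 149, 149, 155, 163, 157, -4, 1]
252 [0, -3, 0, -5, -4, -1, -1, -1, 2, 2, 0, -5, 124, 125, 116, 99, 92, 139, 139, 147, 150, 151, 159, 160, 157, -5, -3]
256 [-2, -1, 3, 0, -2, -4, -2, 5, 0, -1, 1, -1, 1, 0, -3, -1, -1, -3, -2, 154, 154, 159, 136, 159, 158, 0, 4]
260 [-1, -1, -1, -3, -3, 0, -2, 0, -2, 2, 0, 1, -2, 0, -4, 3, 1, -3, -2, 0, 0, 0, 0, 2, -2, -2, 1]
[[0.48069801 0.18521283 0.143     ]] [[0.48206635 0.19039464 0.143     ]]
```

View pics/crop1.png

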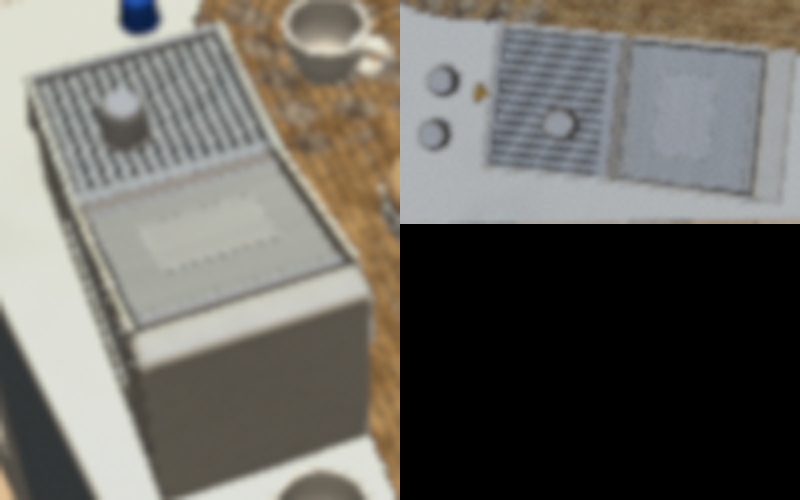

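The crop shows a silver capsule standing alone on the grilled shelf, at scene (185,184) and top (225,233). The fresh and blue ones all stand off the collector, so the choice holds. Next I refine its position and turn the tool to line up with the collector.

```bash
cat >> h.py <<'E'
ex=np.array([-.122,-.9925]); ey=np.array([.9925,-.122]); C=np.array([.490,.120])
def col(p): d=np.asarray(p)[...,:2]-C; return np.stack([d@ex+.022,d@ey],-1)   # x from the sill
def go(xs,y,z):
    s=readout.observe(); p=np.array(s['position']); R=cv2.Rodrigues(np.array(s['ee_rot']))[0]
    w=np.r_[C+(xs-.022)*ex+y*ey,z]; print('at',col(p).round(4),p[2].round(4),'width',s['width'],'t',s['clock'],'F',np.round(s['force'],1))
    print('yaw err deg',np.degrees(np.arctan2(R[1,1],R[0,1])-np.arctan2(.9925,.122)),'units',(R.T@(w-p)/.04).round(2))
E
python3 - <<'E'
from h import *
for n in('scene','top'):
    d=dict(np.load(n+'0.npz')); c=cloud(d); k=col(c); z=c[...,2]
    m=(z>.128)&(z<.15)&(k[...,0]>-.09)&(k[...,0]<-.015)&(abs(k[...,1])<.05)
    q=k[m]; print(n,m.sum(),q.min(0),q.max(0),np.median(q,0)); m2=m&(z>.138); print(np.median(k[m2],0))
E
python3 -m creep '[[0,0,-0.5,-0.95,1],[0,0,0,-0.95,1],[0,0,0,-0.95,1]]'
python3 -c "
from h import *
go(-.019,-.018,.21)"
```

```text
scene 121 [-0.05521402 -0.03325463] [-0.0284734  -0.00438401] [-0.03717888 -0.0196132 ]
[-0.04082861 -0.01928693]
top 85 [-0.05300976 -0.03383899] [-0.0253632  -0.00580529] [-0.03923052 -0.01901048]
[-0.03970838 -0.01979476]
clock: 0.48
position: [0.1964, 0.5931, 0.2094]
ee_rot: [-0.186, -3.136, 0.001]
force: [-0.2, -0.1, 0.1]
width: 1.004
gripper_force: 0.0
at [-0.4118 -0.3491] 0.2094 width 1.0035138863615296 t 0.475 F [-0.2 -0.1  0.1]
yaw err deg 0.2101432261859657 units [-8.24 -9.85 -0.01]
```

```bash
python3 -m creep '[[-0.8,-0.8,0,0,1],[-0.8,-0.9,0,0,1],[-0.8,-0.9,0,0,1],[-0.8,-0.9,0,0,1],[-0.8,-0.9,0,0,1],[-0.8,-0.9,0,0,1],[-0.8,-0.9,0,0,1],[-0.8,-0.9,0,0,1],[-0.8,-0.9,0,0,1],[-0.6,-0.9,0,0,1],[-0.4,-0.7,0,0,1],[0,0,0,0,1]]'
python3 - <<'E'
from h import *
go(-.018,-.0195,.165)
t=get('top','top1');a=get('scene','scene1')
im=np.hstack([cv2.resize(a['pixels'][130:280,140:260],(400,500),interpolation=2),cv2.copyMakeBorder(cv2.resize(t['pixels'][180:280,170:310],(400,286),interpolation=2),0,214,0,0,0)])
cv2.imwrite('pics/crop2.png',im)
E
```

```text
clock: 1.98
position: [0.4766, 0.1696, 0.2094]
ee_rot: [-0.197, -3.135, 0.002]
force: [-0.3, 0.5, -0.9]
width: 0.997
gripper_force: 0.0
at [-0.0256 -0.0194] 0.2094 width 0.9970827411177771 t 1.975 F [-0.3  0.5 -0.9]
yaw err deg -0.19941404015616815 units [ 0.   -0.19  1.11]
```

View pics/crop2.png

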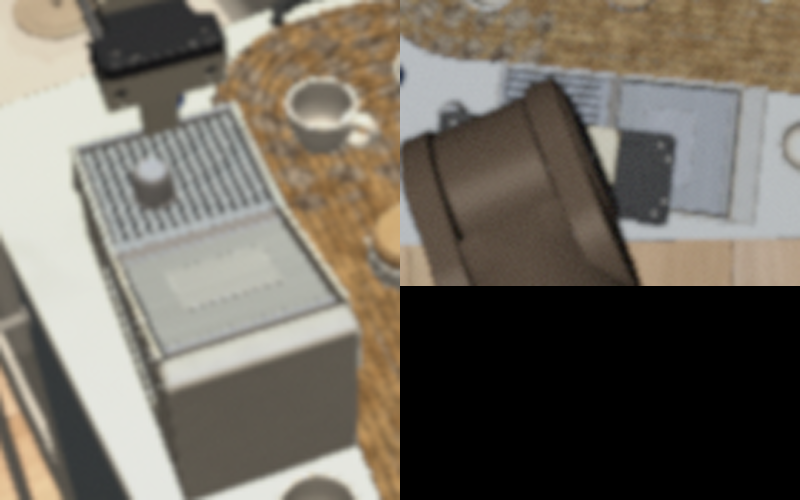

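The crop shows the capsule still at scene (185,184), with the hand over it. One finger hides the other, and its tip is near scene (188,169). I move into line and go lower, checking the tip's ray.

```bash
python3 -m creep '[[0,-0.2,0,0,1],[0,0,0.5,0,1],[0,0,0.5,0,1],[0,0,0,0,1]]'
python3 - <<'E'
from h import *
d=dict(np.load('scene1.npz')); print(col(pts(d,[[188,169]],.209)))
go(-.018,-.0195,.123)
a=get('scene','scene2')
cv2.imwrite('pics/crop3.png',cv2.resize(a['pixels'][130:280,140:260],(480,600),interpolation=2))
E
```

```text
clock: 2.58
position: [0.4734, 0.1646, 0.1685]
ee_rot: [-0.188, -3.133, 0.002]
force: [-0.1, -0.0, 1.2]
width: 0.999
gripper_force: 0.0
[[-0.01435279 -0.01281286]]
at [-0.0203 -0.0219] 0.1685 width 0.9985354903389725 t 2.575 F [-0.1 -0.   1.2]
yaw err deg 0.15857480295910759 units [-0.06 -0.06  1.14]
```

View pics/crop3.png

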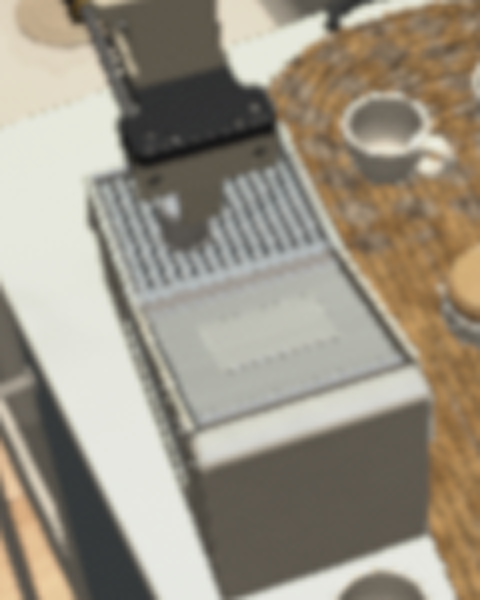

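The crop shows finger A's tip at crop (185,248), which is scene (186,192), with the capsule partly hidden behind it. I check that against the pose before going down.

```bash
python3 - <<'E'
from h import *
d=dict(np.load('scene2.npz')); 
print(col(pts(d,[[186,192],[186,190]],.1685)), 'z_map pts:')
for uv in [[186,190],[186,187],[186,184],[186,180],[181,182],[186,194],[182,168],[190,168]]:
    p=pts(d,[uv])[0]; print(uv,col(p).round(3),p[2].round(3))
c=cloud(d);k=col(c);m=(c[...,2]>.16)&(c[...,2]<.2)&(k[...,0]>-.12)&(k[...,0]<.09)&(abs(k[...,1])<.045)
for lo in(.16,.17,.18,.19):
    q=k[m&(c[...,2]>lo)&(c[...,2]<lo+.01)]; print(lo,len(q),q.min(0) if len(q) else '',q.max(0) if len(q) else '')
E
```

```text
[[ 0.01460472 -0.03000391]
 [ 0.00890163 -0.02829211]] z_map pts:
[186, 190] [-0.03  -0.021] 0.123
[186, 187] [-0.027 -0.021] 0.137
[186, 184] [ 0.04  -0.032] 0.224
[186, 180] [ 0.042 -0.032] 0.239
[181, 182] [-0.042 -0.028] 0.142
[186, 194] [-0.03  -0.022] 0.108
[182, 168] [ 0.072 -0.042] 0.309
[190, 168] [ 0.07  -0.026] 0.301
0.16 0  
0.17 0  
0.18 0  
0.19 0
```

```bash
cat >> h.py <<'E'
def proj(d,xs,y,z):
    w=np.r_[C+(xs-.022)*ex+y*ey,z]; q=(w-d['position'])@cv2.Rodrigues(np.eye(3))[0].T[:0].T if 0 else None
    R=np.asarray(d['rotation']); R=R if R.shape==(3,3) else cv2.Rodrigues(R)[0]
    q=R.T@(w-d['position']); q=np.array([q[0],-q[1],-q[2]])
    return cv2.projectPoints(q[None],np.zeros(3),np.zeros(3),np.asarray(d['camera_matrix']),np.array([float(d['k1']),0,0,0]))[0].ravel().round(1)
E
python3 - <<'E'
from h import *
d=dict(np.load('scene2.npz')); d0=dict(np.load('scene0.npz'))
print('A tip outer',proj(d,.045,-.022,.1685),'B tip outer',proj(d,-.085,-.022,.1685),'capsule',proj(d,-.04,-.0195,.129),'body bottom',proj(d,.075,.015,.235),proj(d,.075,-.06,.235))
for v in range(150,216,2):
    print(v,[tuple((1000*np.r_[col(pts(d,[[u,v]])[0])[0],pts(d,[[u,v]])[0][2]]).astype(int)) for u in (178,182,186,190,194)])
E
```

```text
A tip outer [193.4 200.8] B tip outer [177.2 161.5] capsule [185.2 185.2] body bottom [212.2 186.2] [177.4 196.1]
150 [(np.int64(29), np.int64(316)), (np.int64(31), np.int64(315)), (np.int64(31), np.int64(313)), (np.int64(36), np.int64(314)), (np.int64(39), np.int64(315))]
152 [(np.int64(34), np.int64(316)), (np.int64(35), np.int64(314)), (np.int64(38), np.int64(314)), (np.int64(41), np.int64(314)), (np.int64(44), np.int64(314))]
154 [(np.int64(38), np.int64(315)), (np.int64(41), np.int64(314)), (np.int64(43), np.int64(314)), (np.int64(47), np.int64(315)), (np.int64(51), np.int64(316))]
156 [(np.int64(44), np.int64(315)), (np.int64(49), np.int64(318)), (np.int64(50), np.int64(315)), (np.int64(53), np.int64(315)), (np.int64(55), np.int64(315))]
158 [(np.int64(51), np.int64(316)), (np.int64(52), np.int64(315)), (np.int64(54), np.int64(315)), (np.int64(58), np.int64(315)), (np.int64(61), np.int64(316))]
160 [(np.int64(54), np.int64(315)), (np.int64(54), np.int64(312)), (np.int64(59), np.int64(314)), (np.int64(63), np.int64(315)), (np.int64(65), np.int64(314))]
162 [(np.int64(60), np.int
[... 3627 characters left out ...]
np.int64(20), np.int64(122)), (np.int64(24), np.int64(123))]
208 [(np.int64(13), np.int64(119)), (np.int64(18), np.int64(121)), (np.int64(21), np.int64(121)), (np.int64(25), np.int64(122)), (np.int64(32), np.int64(126))]
210 [(np.int64(21), np.int64(122)), (np.int64(27), np.int64(125)), (np.int64(29), np.int64(124)), (np.int64(33), np.int64(124)), (np.int64(39), np.int64(128))]
212 [(np.int64(27), np.int64(122)), (np.int64(32), np.int64(124)), (np.int64(37), np.int64(127)), (np.int64(42), np.int64(129)), (np.int64(48), np.int64(132))]
214 [(np.int64(-47), np.int64(18)), (np.int64(41), np.int64(130)), (np.int64(45), np.int64(130)), (np.int64(50), np.int64(132)), (np.int64(55), np.int64(135))]
```

Finger A's depth reads tip z ≈ 0.22, but the pose says 0.1685. Either the picture is late or there is an offset, so I take the same picture again before moving.

```bash
cat >> h.py <<'E'
def finger(d):
    c=cloud(d);k=col(c); m=(c[...,2]>.16)&(c[...,2]<.34)&(k[...,0]>-.12)&(k[...,0]<.09)&(abs(k[...,1])<.06)
    m=cv2.morphologyEx(m.astype(np.uint8),cv2.MORPH_OPEN,np.ones((3,3)))>0
    v,u=np.nonzero(m); i=np.argmax(v); return u[i],v[i],k[v[i],u[i]].round(3),c[v[i],u[i],2].round(3)
E
python3 - <<'E'
from h import *
print(finger(dict(np.load('scene1.npz'))),finger(dict(np.load('scene2.npz'))))
d=get('scene','scene3'); print(finger(d)); go(-.018,-.0195,.123)
d=get('scene','scene4'); print(finger(d)); go(-.018,-.0195,.123)
E
```

```text
(np.int64(182), np.int64(169), array([ 0.023, -0.033]), np.float64(0.254)) (np.int64(184), np.int64(185), array([ 0.027, -0.035]), np.float64(0.208))
(np.int64(185), np.int64(184), array([ 0.038, -0.034]), np.float64(0.222))
at [-0.0208 -0.0206] 0.1701 width 1.0000939947961425 t 2.675 F [0.7 0.1 0.4]
yaw err deg 0.12693548162809754 units [-0.03 -0.07  1.18]
(np.int64(185), np.int64(184), array([ 0.034, -0.033]), np.float64(0.218))
at [-0.0209 -0.0203] 0.1704 width 1.0005788943164944 t 2.725 F [ 0.3  0.6 -0.6]
yaw err deg 0.11499641477325054 units [-0.02 -0.07  1.18]
```

```bash
python3 -m creep '[[0,0,0.4,0,1],[0,0,0.4,0,1],[0,0,0,0,1],[0,0,0,0,1]]'
python3 - <<'E'
from h import *
d=get('scene','scene5'); print(finger(d)); go(-.018,-.0195,.123)
cv2.imwrite('pics/crop5.png',cv2.resize(d['pixels'][130:280,140:260],(480,600),interpolation=2))
E
```

```text
clock: 3.22
position: [0.4754, 0.1649, 0.1386]
ee_rot: [0.19, 3.135, 0.001]
force: [-1.0, 0.4, -0.3]
width: 1.003
gripper_force: 0.0
(np.int64(186), np.int64(193), array([ 0.029, -0.033]), np.float64(0.182))
at [-0.0208 -0.0199] 0.1386 width 0.9981191105231892 t 3.275 F [-0.9 -0.3 -0.3]
yaw err deg 0.0834445309107441 units [-0.01 -0.07  0.39]
```

View pics/crop5.png

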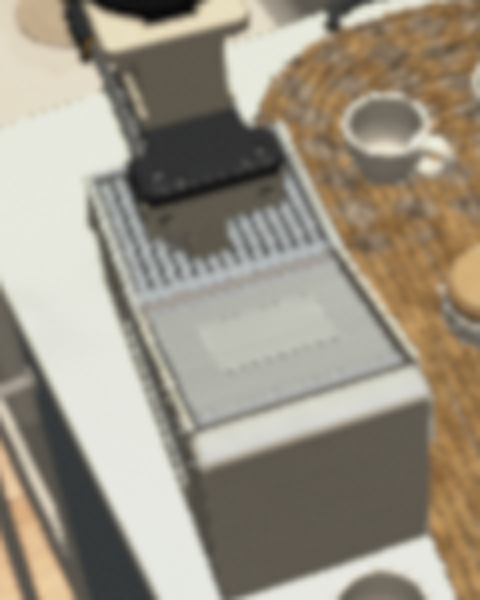

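The crop shows A's tip near crop (205,258), scene (191,194), with the capsule hidden behind it. Vision puts the tip about 45 mm above the reported TCP. Contact settles it: I go down in small steps and watch the force.

```bash
python3 -m creep '[[0,0,0.25,0,1],[0,0,0.2,0,1],[0,0,0,0,1]]'
python3 - <<'E'
from h import *
d=get('scene','scene6'); print(finger(d)); go(-.018,-.0195,.123)
e=dict(np.load('scene0.npz'))
# flap motion: mean height change on flap region near hinge side
for n,q in(('before',e),('now',d)):
    c=cloud(q);k=col(c);m=(k[...,0]>.05)&(k[...,0]<.1)&(abs(k[...,1])<.05)&(c[...,2]>.05)&(c[...,2]<.165); print(n,m.sum(),np.polyfit(k[m][:,0],c[m][:,2],1))
E
```

```text
clock: 3.65
position: [0.4742, 0.1643, 0.1188]
ee_rot: [-0.19, -3.134, 0.001]
force: [0.2, 0.8, -0.2]
width: 1.001
gripper_force: 0.0
(np.int64(187), np.int64(199), array([ 0.036, -0.034]), np.float64(0.169))
at [-0.0202 -0.0208] 0.1192 width 0.9996518161785588 t 3.7 F [-0.6 -0.   0.4]
yaw err deg 0.07849668235384995 units [-0.03 -0.06 -0.1 ]
before 591 [0.33137753 0.1168232 ]
now 596 [0.3359327  0.11650868]
```

There is no contact at the reported 0.119 and the flap slope is unchanged, so vision is right: the real tip is about 45–50 mm above the reported TCP. I go on down, guided by force and camera.

```bash
python3 -m creep '[[0,0,0.4,0,1],[0,0,0.3,0,1],[0,0,0,0,1]]'
python3 - <<'E'
from h import *
d=get('scene','scene7'); print(finger(d)); go(-.018,-.0195,.08)
c=cloud(d);k=col(c)
for v in range(178,216,2): print(v,[tuple((1000*np.r_[k[v,u],c[v,u,2]]).astype(int).tolist()) for u in (182,186,190,194,198)])
e=d
c=cloud(e);k=col(c);m=(k[...,0]>.06)&(k[...,0]<.1)&(abs(k[...,1])<.05)&(c[...,2]>.05)&(c[...,2]<.16); print(m.sum(),np.polyfit(k[m][:,0],c[m][:,2],1))
E
```

```text
clock: 4.08
position: [0.4742, 0.1643, 0.0909]
ee_rot: [-0.19, -3.134, 0.001]
force: [0.2, 0.1, 0.9]
width: 0.998
gripper_force: 0.0
(np.int64(179), np.int64(203), array([ 0.065, -0.058]), np.float64(0.2))
at [-0.0203 -0.0207] 0.0915 width 0.9985430987329265 t 4.125 F [-0.7 -0.8  0.5]
yaw err deg 0.07712569151796816 units [-0.03 -0.06  0.29]
178 [(31, -37, 236), (35, -29, 237), (37, -21, 236), (41, -13, 237), (45, -6, 238)]
180 [(37, -39, 237), (41, -31, 237), (41, -23, 235), (46, -15, 237), (48, -7, 235)]
182 [(43, -40, 237), (47, -33, 238), (49, -25, 237), (52, -17, 237), (55, -9, 237)]
184 [(49, -42, 238), (51, -34, 237), (53, -26, 235), (57, -18, 237), (61, -11, 238)]
186 [(52, -43, 235), (56, -36, 236), (60, -28, 237), (62, -20, 237), (64, -12, 236)]
188 [(59, -45, 237), (62, -37, 237), (65, -30, 238), (68, -22, 237), (70, -14, 236)]
190 [(66, -47, 239), (66, -39, 236), (69, -31, 236), (72, -23, 236), (71, -15, 232)]
192 [(68, -48, 236), (72, -40, 236), (71, -32, 232), (72, -24, 229), (70, -15, 224)]
194 [(72, -49, 234), (71, -41, 230), (73, -33, 228), (71, -24, 223), (65, -14, 
[... 176 characters left out ...]
200 [(62, -49, 203), (65, -41, 203), (65, -33, 199), (42, -19, 167), (1, -1, 112)]
202 [(65, -51, 200), (65, -42, 196), (42, -29, 164), (41, -20, 159), (17, -5, 125)]
204 [(-1, -40, 111), (3, -32, 113), (42, -30, 157), (43, -21, 154), (19, -6, 119)]
206 [(5, -42, 112), (14, -34, 119), (41, -30, 149), (41, -21, 145), (27, -9, 122)]
208 [(19, -45, 122), (23, -36, 123), (27, -28, 124), (32, -20, 126), (36, -11, 126)]
210 [(26, -47, 123), (28, -38, 123), (35, -30, 126), (42, -22, 131), (44, -14, 130)]
212 [(32, -49, 124), (36, -40, 126), (45, -33, 133), (49, -24, 134), (54, -16, 136)]
214 [(40, -51, 128), (47, -43, 133), (50, -34, 133), (58, -27, 138), (60, -18, 136)]
486 [0.32083946 0.117691  ]
```

```bash
python3 -m creep '[[0,0,0.25,0,1],[0,0,0.17,0,1],[0,0,0,0,1]]'
python3 - <<'E'
from h import *
d=get('scene','scene8'); go(-.018,-.0195,.075)
c=cloud(d);k=col(c)
for v in range(200,220): print(v,[tuple((1000*np.r_[k[v,u],c[v,u,2]]).astype(int).tolist()) for u in (188,191,194,197)])
m=(k[...,0]>.06)&(k[...,0]<.1)&(abs(k[...,1])<.05)&(c[...,2]>.05)&(c[...,2]<.16); print(m.sum(),np.polyfit(k[m][:,0],c[m][:,2],1))
E
```

```text
clock: 4.5
position: [0.4755, 0.165, 0.0776]
ee_rot: [0.19, 3.134, 0.003]
force: [-12.2, -6.9, 39.8]
width: 0.998
gripper_force: 20.3
at [-0.0208 -0.0198] 0.0776 width 1.0011710161664829 t 4.55 F [-11.7  -7.   40.9]
yaw err deg 0.07554419921298279 units [-0.01 -0.07  0.06]
200 [(69, -38, 206), (69, -32, 203), (63, -24, 193), (64, -18, 191)]
201 [(62, -37, 194), (64, -31, 194), (64, -24, 190), (63, -18, 187)]
202 [(63, -37, 192), (63, -31, 189), (63, -24, 187), (63, -18, 183)]
203 [(62, -38, 188), (64, -31, 187), (65, -25, 185), (67, -19, 185)]
204 [(63, -38, 186), (64, -32, 183), (41, -20, 151), (41, -13, 149)]
205 [(63, -38, 182), (43, -28, 154), (38, -20, 145), (40, -14, 144)]
206 [(29, -32, 135), (43, -28, 151), (41, -21, 145), (41, -14, 141)]
207 [(28, -32, 131), (41, -28, 145), (40, -21, 140), (39, -14, 136)]
208 [(15, -30, 111), (39, -28, 138), (41, -22, 138), (39, -14, 132)]
209 [(17, -31, 110), (40, -28, 136), (38, -21, 131), (39, -14, 128)]
210 [(24, -33, 115), (40, -29, 132), (42, -22, 131), (37, -14, 123)]
211 [(26, -33, 114), (41, -29, 130), (35, -21, 119), (38, -15, 120)]
212 [(33, -35, 120), (35, -28, 119), (40, -22, 122), (43, -16, 123)]
213 [(36, -36, 120), (41, -30, 122), (45, -24, 124), (49, -18, 127)]
214 [(40, -37, 121), (46, -31, 126), (49, -25, 127), (55, -19, 131)]
215 [(44, -38, 123), (49, -32, 126), (53, -26, 128), (54, -19, 127)]
216 [(49, -39, 126), (54, -33, 129), (57, -27, 130), (61, -21, 132)]
217 [(52, -40, 127), (57, -34, 129), (62, -28, 132), (64, -22, 133)]
218 [(58, -42, 130), (61, -35, 131), (66, -29, 134), (69, -23, 135)]
219 [(61, -42, 130), (65, -36, 133), (70, -31, 137), (73, -25, 137)]
445 [0.41673561 0.10634475]
```

```bash
python3 -m creep '[[0,0,-0.2,0,1],[0,0,0,0,1]]'
python3 - <<'E'
from h import *
go(-.018,-.0195,.085)
t=get('top','top9');a=get('scene','scene9'); print(readout.observe()['gripper_force'])
im=np.hstack([cv2.resize(a['pixels'][130:280,140:260],(400,500),interpolation=2),cv2.copyMakeBorder(cv2.resize(t['pixels'][180:280,170:310],(400,286),interpolation=2),0,214,0,0,0)])
cv2.imwrite('pics/crop9.png',im)
E
```

```text
clock: 4.8
position: [0.4753, 0.1648, 0.0832]
ee_rot: [0.19, 3.135, 0.001]
force: [-0.1, -0.6, 1.9]
width: 1.001
gripper_force: 0.5
at [-0.0207 -0.0201] 0.0832 width 1.0013968756877805 t 4.8 F [-0.1 -0.6  1.9]
yaw err deg 0.08688624881163437 units [-0.01 -0.07 -0.05]
0.5198571179062128
```

View pics/crop9.png

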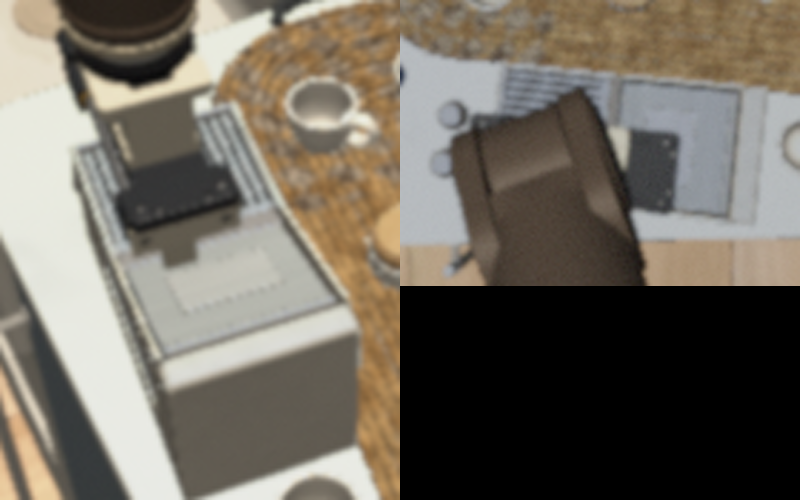

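The crop shows the hand at crop (180,220), low over the shelf. The capsule is hidden and the flap is slightly pressed. The stiff stop near 0.078 fits finger B meeting the shelf, so I work about 7 mm above that and slide inward. The finger on the flap leads.

```bash
python3 -m creep '[[0,0,-0.06,0,1],[0,-0.2,0,0,1],[0,-0.2,0,0,1],[0,-0.2,0,0,1],[0,0,0,0,1]]'
python3 - <<'E'
from h import *
d=get('scene','scene10'); go(.046,-.0195,.086)
c=cloud(d);k=col(c);s=readout.observe(); print(s['gripper_force'])
m=(k[...,0]>.085)&(k[...,0]<.115)&(abs(k[...,1])<.05)&(c[...,2]>.05)&(c[...,2]<.16); print(m.sum(),np.polyfit(k[m][:,0],c[m][:,2],1))
# capsule: points near shelf height+ in region
m=(c[...,2]>.122)&(c[...,2]<.15)&(k[...,0]<.0)&(k[...,0]>-.08)&(abs(k[...,1]+.02)<.03); print(m.sum(), k[m].min(0) if m.any() else '',k[m].max(0) if m.any() else '')
E
```

```text
clock: 5.52
position: [0.4718, 0.1396, 0.0853]
ee_rot: [-0.192, -3.136, 0.001]
force: [-0.3, -0.0, 1.8]
width: 1.001
gripper_force: 0.7
at [ 0.0043 -0.0204] 0.0853 width 1.0028916160338894 t 5.575 F [0.2 0.2 1.8]
yaw err deg 0.02274502768251789 units [-0.02 -1.04 -0.02]
0.7036992721259594
340 [0.4829583  0.09876778]
0
```

```bash
python3 -m creep '[[0,-0.2,0,0,1],[0,-0.2,0,0,1],[0,0,0,0,1]]'
python3 - <<'E'
from h import *
d=get('scene','scene11'); go(.046,-.0195,.086)
im=cv2.resize(d['pixels'][140:260,150:270],(600,600),interpolation=2); cv2.imwrite('pics/crop11.png',im)
c=cloud(d);k=col(c)
for u in (170,176,206,212,218): print(u,[tuple((1000*np.r_[k[v,u],c[v,u,2]]).astype(int).tolist()) for v in range(196,236,4)])
E
```

```text
clock: 5.95
position: [0.4699, 0.1239, 0.0853]
ee_rot: [-0.192, -3.136, 0.001]
force: [0.6, 0.8, 2.1]
width: 0.998
gripper_force: 0.9
at [ 0.0202 -0.0204] 0.0853 width 1.0000950174469103 t 6.0 F [-0.3  0.4  2.8]
yaw err deg 0.031531747158701266 units [-0.02 -0.64 -0.02]
170 [(-24, -61, 123), (-30, -63, 103), (-48, -62, 66), (-60, -62, 34), (-75, -63, 0), (-64, -66, -1), (-51, -70, -1), (-39, -73, -2), (-25, -77, 0), (-11, -80, 2)]
176 [(-26, -47, 115), (-20, -50, 107), (-3, -54, 114), (4, -57, 109), (32, -62, 130), (40, -65, 126), (12, -63, 75), (-5, -62, 35), (-19, -62, 0), (-7, -66, 0)]
206 [(93, -5, 232), (102, -7, 231), (114, -11, 233), (112, -12, 218), (107, -11, 199), (58, 0, 118), (79, -6, 132), (94, -10, 138), (117, -17, 157), (128, -20, 158)]
212 [(97, 6, 231), (106, 3, 230), (111, 1, 223), (106, 2, 205), (105, 1, 190), (67, 11, 124), (87, 5, 137), (106, 0, 149), (123, -5, 158), (135, -9, 162)]
218 [(6, 47, 111), (-39, 60, 37), (112, 13, 220), (32, 37, 99), (57, 29, 118), (77, 23, 130), (95, 16, 141), (114, 10, 153), (129, 5, 160), (138, 2, 159)]
```

View pics/crop11.png

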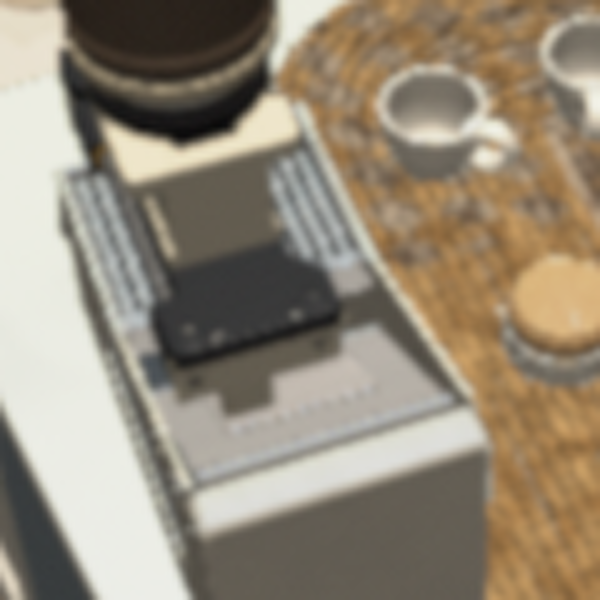

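The crop shows the flap pushed down, with A on it at crop (245,400) and a gap open past the sill. The flap is at about 0.23 rad. I keep pushing, narrowing the fingers so that A stays short of the hinge while B reaches the sill.

```bash
python3 -m creep '[[0,-0.2,0,0,1],[0,-0.2,0,0,1],[0,0,0,0,0.85],[0,0,0,0,0.85]]'
python3 - <<'E'
from h import *
d=get('scene','scene12'); go(.046,-.0195,.086); print(readout.observe()['gripper_force'])
c=cloud(d);k=col(c)
for u in (206,212,218): print(u,[tuple((1000*np.r_[k[v,u],c[v,u,2]]).astype(int).tolist()) for v in range(208,236,3)])
E
```

```text
clock: 6.5
position: [0.4681, 0.1086, 0.0853]
ee_rot: [-0.191, -3.136, 0.0]
force: [0.2, -0.4, 2.6]
width: 0.861
gripper_force: 1.3
at [ 0.0358 -0.0203] 0.0853 width 0.8575178113242278 t 6.55 F [-0.2  0.6  2.8]
yaw err deg 0.0653572232331288 units [-0.02 -0.25 -0.02]
1.2577312699970378
206 [(122, -14, 230), (128, -16, 230), (126, -16, 218), (118, -15, 197), (120, -16, 188), (88, -9, 134), (102, -13, 142), (121, -18, 159), (129, -21, 160), (139, -24, 163)]
212 [(124, -2, 228), (128, -4, 223), (121, -2, 205), (120, -3, 193), (79, 7, 124), (96, 2, 137), (114, -2, 152), (126, -6, 159), (134, -9, 160), (141, -11, 159)]
218 [(129, 8, 228), (126, 8, 215), (118, 11, 194), (76, 23, 125), (89, 18, 132), (107, 13, 147), (124, 7, 160), (131, 4, 160), (138, 2, 159), (147, 0, 162)]
```

```bash
python3 -m creep '[[0,-0.15,0,0,0.85],[0,-0.13,0,0,0.85],[0,0,0,0,0.85],[0,0,0,0,0.85]]'
python3 - <<'E'
from h import *
d=get('scene','scene13'); t=get('top','top13'); go(.046,-.0195,.086); print(readout.observe()['gripper_force'])
c=cloud(d);k=col(c)
for u in (206,212,218): print(u,[tuple((1000*np.r_[k[v,u],c[v,u,2]]).astype(int).tolist()) for v in range(208,236,3)])
c=cloud(t);k=col(c); m=(c[...,2]>.1)&(c[...,2]<.16)&(k[...,0]>-.1)&(k[...,0]<.06)&(abs(k[...,1])<.06); print('seen shelf px',m.sum())
im=np.hstack([cv2.resize(d['pixels'][140:260,150:270],(400,400),interpolation=2),cv2.resize(t['pixels'][180:280,170:270],(400,400),interpolation=2)]); cv2.imwrite('pics/crop13.png',im)
E
```

```text
clock: 7.05
position: [0.4667, 0.0978, 0.0854]
ee_rot: [0.19, 3.136, -0.0]
force: [0.1, 2.3, 5.1]
width: 0.852
gripper_force: 2.3
at [ 0.0469 -0.0204] 0.0853 width 0.8464127112584771 t 7.15 F [-0.5  2.4  4.5]
yaw err deg 0.07448549951339713 units [-0.02  0.02 -0.02]
2.262522156815976
206 [(121, -14, 230), (130, -17, 232), (138, -19, 233), (140, -20, 226), (139, -21, 215), (131, -19, 194), (101, -12, 141), (123, -19, 162), (130, -21, 160), (137, -23, 161)]
212 [(126, -3, 231), (133, -5, 231), (140, -7, 229), (136, -7, 215), (131, -6, 198), (86, 5, 123), (109, -1, 145), (125, -6, 157), (135, -9, 162), (143, -12, 162)]
218 [(131, 7, 231), (141, 4, 235), (140, 4, 224), (131, 6, 202), (133, 5, 194), (99, 15, 135), (123, 8, 158), (130, 5, 159), (139, 2, 160), (146, 0, 161)]
seen shelf px 1072
```

View pics/crop13.png

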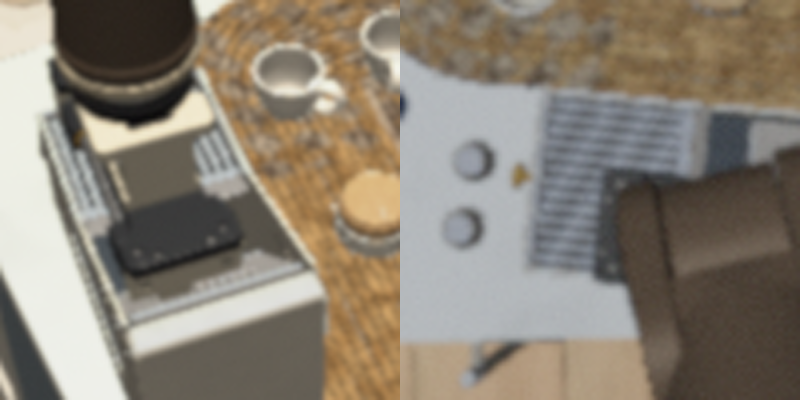

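The crop shows the shelf clear of the capsule left of the hand and the flap well open. Any capsule at the sill would be hidden by the hand, so I push B a few mm further with a narrower opening and A slightly deeper.

```bash
python3 -m creep '[[0,0,0.07,0,0.8],[0,-0.1,0,0,0.77],[0,-0.05,0,0,0.77],[0,0,0,0,0.77],[0,0,0,0,0.77]]'
python3 - <<'E'
from h import *
d=get('scene','scene14'); go(.052,-.0195,.083); print(readout.observe()['gripper_force'])
c=cloud(d);k=col(c)
for u in (206,212,218): print(u,[tuple((1000*np.r_[k[v,u],c[v,u,2]]).astype(int).tolist()) for v in range(220,236,2)])
E
```

```text
clock: 7.78
position: [0.4661, 0.0925, 0.0824]
ee_rot: [0.189, 3.136, 0.001]
force: [0.4, 4.5, 1.6]
width: 0.768
gripper_force: 2.5
at [ 0.0522 -0.0203] 0.0825 width 0.770600360658635 t 7.825 F [0.  5.5 1.9]
yaw err deg 0.11021035651470647 units [-0.02  0.   -0.01]
2.4952005967497826
206 [(146, -23, 225), (142, -22, 213), (138, -21, 201), (137, -21, 192), (118, -17, 159), (124, -19, 160), (129, -21, 159), (134, -22, 160)]
212 [(143, -9, 215), (137, -8, 199), (136, -8, 192), (97, 1, 129), (123, -5, 158), (127, -7, 158), (134, -9, 160), (138, -10, 158)]
218 [(139, 3, 202), (137, 4, 193), (95, 16, 126), (122, 8, 157), (129, 5, 160), (135, 3, 162), (140, 2, 162), (141, 1, 157)]
```

```bash
python3 -m creep '[[0,0,-0.2,0,0.77],[0,0,-0.3,0,0.77],[0,0,-0.5,0,0.77],[0,0,-0.8,0,0.77],[0,0,-0.8,0,0.77],[0.8,0,-0.3,0,0.77],[1,0.5,0,0,0.77],[1,0.5,0,0,0.77],[1,0.5,0,0,0.77],[1,0.5,0,0,0.77],[0,0,0,0,0.77]]'
python3 - <<'E'
from h import *
d=get('scene','scene15'); t=get('top','top15'); go(.05,-.0195,.083)
c=cloud(d);k=col(c)
m=(k[...,0]>.04)&(k[...,0]<.1)&(abs(k[...,1])<.05)&(c[...,2]>.03)&(c[...,2]<.165); print(m.sum(),np.polyfit(k[m][:,0],c[m][:,2],1))
im=np.hstack([cv2.resize(d['pixels'][140:260,150:270],(400,400),interpolation=2),cv2.resize(t['pixels'][180:280,170:310],(400,286),interpolation=2).copy() if 0 else cv2.copyMakeBorder(cv2.resize(t['pixels'][180:280,170:310],(400,286),interpolation=2),0,114,0,0,0)]); cv2.imwrite('pics/crop15.png',im)
E
```

```text
clock: 9.2
position: [0.283, 0.1948, 0.1988]
ee_rot: [0.184, 3.136, -0.001]
force: [-0.1, -0.9, 0.2]
width: 0.772
gripper_force: 0.0
at [-0.0263 -0.2121] 0.1988 width 0.7738099274747547 t 9.3 F [-0.5  0.3  0.3]
yaw err deg 0.08894277767003023 units [-4.81 -1.91  2.9 ]
705 [0.33396055 0.11656068]
```

View pics/crop15.png

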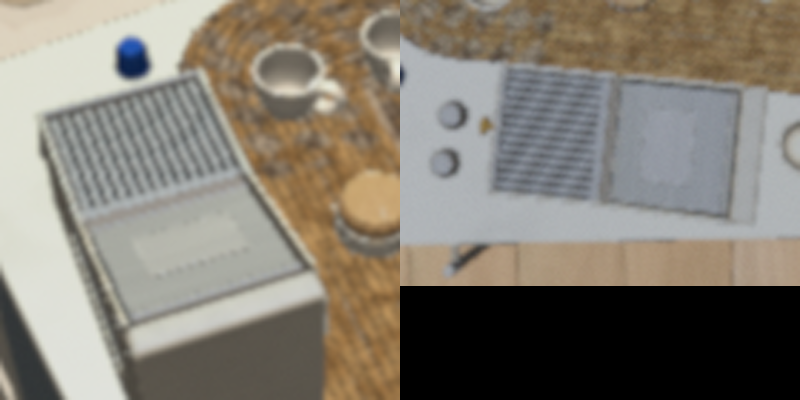

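The crop shows the shelf empty and the flap shut, with its slope back to the starting value. The fresh capsules at top (188,220) and (185,237) have not moved, and the hand is clear.

```bash
python3 -c "
from cell import sign_off
print(sign_off())"
```

```text
the job is handed in; nothing more can be done
None
```

The used capsule is off the shelf and, as far as the cameras show, inside the collector; the flap is shut, nothing else in view appears to have moved, and the job was handed in at about 9 s, with one roughly 40 N press on the way down, when a fingertip apparently touched the shelf because the fingertips sat about 4–5 cm above the reported tool position.

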